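Dock the contact-cleaner can

ROBOT

A 6-joint arm with a two-finger parallel gripper is mounted at the origin on the work surface. World frame = base frame: x ahead of the robot, y to its left, z up, the work surface at z = 0. Lengths are in mm, angles in rad, forces in N, time in s.
With the tool pointing down it reaches from about 300 to 775 mm from the base axis. Payload 14.6 kg.
Tool frame: the origin (TCP) lies between the finger pads; the fingertips stand 22 mm ahead of it and the grasp point (between the pads) lies 3 mm ahead of it (manip.tcp_to_tips is the distance from the TCP to the fingertips, in mm); y points along the fingers, z is the direction in which the jaws open and shut, and the axes are right-handed (so a half turn about y gives the same grasp; the last joint's range is limited). The gripper opens to 94 mm and grips with 3 to 60 N. Pads are 16 mm wide; open, the fingers measure 119 mm over their backs; the gripper's body (75 mm by 177 mm) begins 78 mm behind the grasp point.
Start: joints at [1.182, 0.3, 1.521, -0, 1.321, -0.067], TCP at [173.948, 521.758, 227.446] pointing down, gripper open.
Joint ranges: [-3.03, 3.03], [-0.79, 2.21], [0.23, 2.52], [-1.04, 4.18], [0, 3.07], [-2.55, 2.55]. Speed limits (rad/s): [2.22, 2.22, 2.57, 3.14, 3.14, 3.14].

INTERFACE

Orientations are given as [roll, pitch, yaw] about the fixed x, y, z axes, in that order (R = Rz(yaw) Ry(pitch) Rx(roll)).
In Python, from cell import manip gives the robot as it stands.
- The arm moves only by the shell command python3 -m jog 'ROWS' [OPENING] [FORCE]. ROWS is JSON, one flat list of numbers, 6 for each row, row after row: the shift along the tool's x, y, z in mm, then the turn, a rotation vector about the tool's x, y, z in degrees. A call has 1 to 10 rows; each row is the pose to reach, as a shift and turn from the pose commanded when the call began, along the tool's axes at that moment; what a row does not reach only later rows make up. A row lasts 1/12 s, in which the tool goes at most 41.7 mm and 7.16 degrees, less where a joint would pass 70% of its speed; a pose out of reach is approached as far as the arm can. A call with a gripper value outside its range is refused whole. OPENING is the finger opening in mm, from 0 to 94, set as the call begins (- or left out, the last holds). The fingers move at their own pace and stop on an object; FORCE is the grip in N (left out, the last holds). Time passes only in rows, so rows that repeat a pose let the fingers close. It gives the time, the measured TCP pose, the force and the opening at its end, in the units of the state.
- manip.read_state(): the state, without advancing time (a new reading comes with each control period).
- manip.camera(name): name is "side" or "top" or "wrist"; returns a dict with "img" (400x640x3 uint8, red, green, blue), "intrinsics" (3x3 intrinsics, pixels), "origin" and "orientation" of the camera in the world. Camera axes: x right, y down, z forward; pixel columns grow to the right and rows downward; lengths in mm; the calibration is good to about 2 mm. A picture is of the moment at which its call begins. There is no depth.
- manip.sign_off(): hands the job in, once; it reports no verdict.
Trained networks look in a picture, given as the dict that the camera call returned (one of the last four; its "shot" number tells which), for a name from the list of things; names that differ only in an ending like _2 or _b are one class to them, and where a whole thing is asked for, a point or a joint stands for the part that bears it (a point fixed in the world has none). Each returns a list of dicts, best first, with "score" (0 to 1); they miss things now and then, are a little off and sometimes report something else, mostly with a low value. They report only what shows in the picture. A call takes as long as a camera call.
- manip.masks_of(thing, picture): "pixels" (400x640 bool, what is visible of it) and "xy" ([column, row] in pixels, amid what is visible of it).
- manip.tip_of(thing, picture): "xy" ([column, row] in pixels: a listed point, or the origin of a listed thing).
The state is a dict: "clock": time; "joints": joint angles; "qd": joint speeds; "effort": joint torques, N m; "eef_pos": TCP position; "eef_rot": TCP orientation; "wrist_force": force on the tool from outside, world axes, zero at the start; "moment": the same for the moment, N m; "finger_gap": finger opening in mm.
Only numpy, scipy, OpenCV 4.12 (cv2) and the standard library are available. Lean on these libraries where they do the work, as an engineer would, in place of code of your own. Each camera call takes 0.05 s, during which the arm holds its last target.

TASK

Put the blue contact-cleaner spray can away in the aerosol dock: slide it gently along the bench, pushing low down so that it never tips or lifts, in between the two side guides and under the wire shelf, until it is pressed home against the sprung rubber pad and the pad clearly gives (but is not jammed to the end of its travel). Leave the can standing against the pad, then swing the red keeper bar fully shut across the mouth behind it, and leave the other things on the bench where they are.

Things in the scene. Friction and masses are not known exactly. Their poses are not given: they have to be found in the camera images.
- can_mid (a point): Contact-cleaner spray can, blue with a white band and an orange cap, standing loose on the bench: body 65 mm diameter and 165 mm high, then a 53 mm cap up to 210 mm. About 0.4 kg (varies); it slides at 1.5 to 4 N, tips if pushed well above its foot, and is thin-walled: no shove over 15 N. This point is on its axis half-way up (105 mm above its underside); z points up the can.
- dock: Aerosol dock, fixed to the bench. Origin on the bench at the centre of its mouth; x points level into the bay (the can enters along +x), y left, z up. Two aluminium side guides from x = 0 to 150 mm, 34 mm high, inner faces at y = +-42 mm, begin with round posts (16 mm diameter, 28 mm high, centred x = 0, y = +-50 mm). No floor: the can stays on the bench as far as x = 142 mm.
- bracket: Grey clamp bracket, fixed 178 mm into the bay on its centre line (origin under it, 4 mm up, axes as the dock's). Its steel rod carries a black rubber pad (30 mm disc, centre 25 mm above the bench) facing the mouth. Where the rod is clamped is not measured: the pad face stands 74 to 120 mm inside the mouth. The pad is sprung: gives 10 mm at 0.9 N/mm from zero, then is rigid.
- keeper_bar (a joint): Flat red keeper bar hinged upright on the left mouth post (dock x = 0, y = +50 mm), in rad: 0 = shut, straight across the mouth to the lug; grows as the free end swings out to the robot (pi/2 = along dock -x) and on to the left. 6 mm thick, 29 to 43 mm above the bench, 104 mm long; black end piece 10 mm thick, 89 to 111 mm from the hinge. Stiff hinge (0.06 N m): stays where left.
- keeper_tip (a point): Middle of the keeper bar's black end piece, 100 mm from the hinge axis, 36 mm above the bench.
- flux_bottle: White bottle with a black cap, 58 mm diameter, 190 mm high, standing on the bench right of the dock (origin under its centre). Leave alone.
- driver: Red-handled screwdriver, 210 mm long, lying on the bench. Leave alone.
- contactor: Grey and black contactor, 75 x 45 mm, 85 mm high, standing on the bench left of the dock (origin under its centre). Leave alone.
- ferrule_box: Black divided tray of coloured ferrules, 200 x 140 mm, 42 mm high, on the bench left of the dock's mouth (origin under its centre). Leave alone.
- shelf_front (a point): Middle of the front rod of the dock's wire shelf of thin rods, which spans dock x = 70 to 212 mm, y = +-135 mm at 262 mm above the bench, on thin uprights at dock x = 150 and 208 mm, y = +-135 mm.
- lug (a point): Top of the thin steel lug right of the mouth against which the keeper bar lands: dock x = 7 to 12 mm, y = -40 to -61 mm, 48 mm high.

How it is judged (in metres and radians):
On the way, in this order (a step that is already met when the one before it is completed fails the run):
1. the can, upright in the bay, is pressed against the sprung pad with at least 2.5 N (contact force between can and bracket above 2.5 N and x of can_mid in the frame of dock above 0.035 m and angle between can_mid's own z axis and vertical below 0.1 rad), for 0.3 s.
2. the keeper bar is swung shut (value of joint keeper_bar below 0.06 rad), for 0.2 s.
At the end, for the whole second after the job is handed in: the can stands upright (within 3 degrees) and at rest between the guides, still resting against the sprung pad (at least 0.3 N), the keeper bar is shut (within 0.06 rad), and everything is released (value of joint keeper_bar below 0.06 rad and contact force between can and bracket above 0.3 N and x of can_mid in the frame of dock between 0.035 and 0.105 m and y of can_mid in the frame of dock between -0.015 and 0.015 m and angle between can_mid's own z axis and vertical below 0.05 rad and linear speed of can below 0.01 m/s); the robot touches nothing.
It fails at once if the can leans more than about 11 degrees (angle between can_mid's own z axis and vertical above 0.2 rad).
It fails at once if the can is lifted (its middle rises more than 12 mm) (height (world z) of can_mid above 0.117 m).
It fails at once if the can is jammed against the pad with more than 12 N (the pad bottoms out at 9 N) (contact force between can and bracket above 12 N).
It fails at once if the thin-walled can is shoved or squeezed with more than 20 N (contact force between can and the fingers above 20 N or contact force between can and the arm above 20 N).
It fails at once if a bystander is moved more than 20 mm (distance of any of flux_bottle, driver, contactor, ferrule_box from where it was at the start of the episode above 0.02 m).
It also fails if it takes over 72 s, if anything falls off the work surface, if the arm or the gripper's body presses on something with over 40 N, if the wrist force passes 120 N, or if a joint passes its speed limit or range.

## Working session

There is one attempt and no reset: what is moved stays moved. The work goes in short steps, Python scripts to look and compute and a shell command to move; the robot and the scene stay as the last step left them, time stands still between calls to the robot, and variables do not carry over. Pictures are saved under pics/ and viewed, and the job is handed in when it is done.

```bash
ls; mkdir -p pics; cat > h.py <<'E'
import numpy as np, cv2
from cell import manip
from scipy.spatial.transform import Rotation as R
def Rm(o):
    o=np.array(o,float)
    if o.shape==(3,3): return o
    if o.size==3: return R.from_euler('xyz',o).as_matrix()
    raise Exception(o)
def ray(p,xy):
    K=np.array(p["intrinsics"]);d=np.linalg.inv(K)@np.array([xy[0],xy[1],1.])
    return np.array(p["origin"],float),Rm(p["orientation"])@d
def onz(p,xy,z):
    o,d=ray(p,xy); return o+d*(z-o[2])/d[2]
def proj(p,w):
    K=np.array(p["intrinsics"]);c=Rm(p["orientation"]).T@(np.array(w,float)-np.array(p["origin"]));c=K@c
    return c[:2]/c[2]
def tri(a,xa,b,xb):
    o1,d1=ray(a,xa);o2,d2=ray(b,xb)
    A=np.stack([d1,-d2],1);s=np.linalg.lstsq(A,o2-o1,rcond=None)[0]
    return (o1+d1*s[0]+o2+d2*s[1])/2, np.linalg.norm(o1+d1*s[0]-o2-d2*s[1])
def save(p,n): cv2.imwrite(f"pics/{n}.png",cv2.cvtColor(p["img"],cv2.COLOR_RGB2BGR))
E
python3 - <<'E'
from h import *
print(manip.read_state())
P={}
for n in("side","top"):
    p=manip.camera(n);P[n]=p;save(p,n+"0");print(n,p["origin"],p["orientation"],p["intrinsics"])
for t in ["can_mid","dock","bracket","keeper_tip","shelf_front","lug","flux_bottle","contactor","ferrule_box","driver"]:
    r={}
    for n in P:
        q=manip.tip_of(t,P[n]); r[n]=q[0] if q else None
        print(t,n,[(np.round(x["xy"],1),round(x["score"],2)) for x in q[:2]])
    if all(r.values()):
        print("  tri",*tri(P["side"],r["side"]["xy"],P["top"],r["top"]["xy"]))
E
```

```text
pics
{'clock': 0.0, 'joints': array([ 1.18238279e+00,  3.00459980e-01,  1.52159627e+00, -1.90624129e-05,
        1.32072198e+00, -6.65797191e-02]), 'qd': array([ 0.00103016,  0.00049045, -0.00164893,  0.00058414,  0.00262737,
        0.00076011]), 'effort': array([ 2.68985445e-03, -5.31819463e+01, -3.52738595e+01,  7.09132128e-02,
        2.44388322e-02, -9.86369037e-05]), 'eef_pos': array([173.87054592, 521.53095769, 226.88599911]), 'eef_rot': array([-1.57198051e+00,  6.04542481e-05, -3.21829126e-01]), 'wrist_force': array([ 0.54804179, -0.31439958, -0.21619144]), 'moment': array([-0.02533986,  0.03083155, -0.04346044]), 'finger_gap': 94.41948615054834}
side [ 266.12429796 -801.1022488   837.87817476] [-2.19000743 -0.01036986 -0.42798642] [[475.15489759   0.         329.15869999]
 [  0.         475.15489759 199.10194864]
 [  0.           0.           1.        ]]
top [ 454.77950061   39.19011017 1423.99750384] [-3.01151857 -0.01718174 -1.59293438] [[469.12592195   0.         316.2943916 ]
 [  0.         469.12592195 200.57768218]
 [  0.           0.           1.        ]]
can_mid si
[... 1039 characters left out ...]
flux_bottle side [(array([393.1, 335.8]), 0.94)]
flux_bottle top [(array([400.5, 187. ]), 0.59)]
  tri [ 679.158279   -251.42047219   -5.91800709] 1.4709762951149923
contactor side [(array([320.4, 205.3]), 0.94)]
contactor top [(array([237.4, 176.3]), 0.84)]
  tri [723.88338204 251.11879448  -3.41771083] 5.563130301143792
ferrule_box side [(array([256.9, 218.3]), 0.98)]
ferrule_box top [(array([229.2, 233.4]), 0.83), (array([240.5, 177.3]), 0.17)]
  tri [542.05418052 279.68887528 -14.7430437 ] 9.298776888062635
driver side [(array([340.9, 356.1]), 0.8)]
driver top [(array([407.3, 227. ]), 0.6), (array([401.3, 188.6]), 0.38)]
  tri [ 550.65131792 -262.35009254    9.01140623] 5.142914658166968
```

View pics/side0.png

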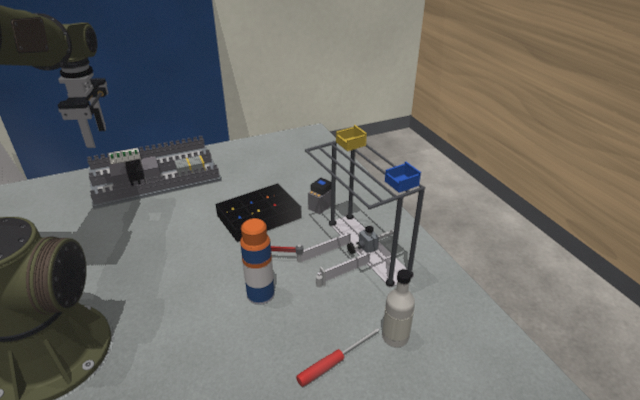

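View pics/top0.png

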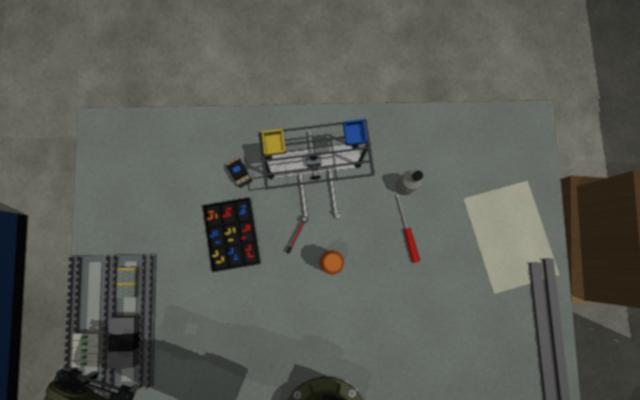

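```bash
python3 - <<'E'
import cv2
a=cv2.imread('pics/top0.png')[140:310,240:400];cv2.imwrite('pics/t0c.png',cv2.resize(a,None,fx=3.5,fy=3.5,interpolation=2))
a=cv2.imread('pics/side0.png')[150:310,220:420];cv2.imwrite('pics/s0c.png',cv2.resize(a,None,fx=3.5,fy=3.5,interpolation=2))
E
```

```text
(no output)
```

View pics/t0c.png

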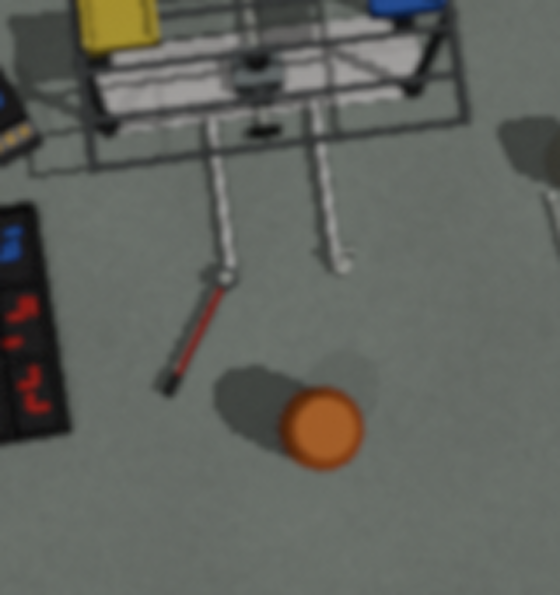

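View pics/s0c.png

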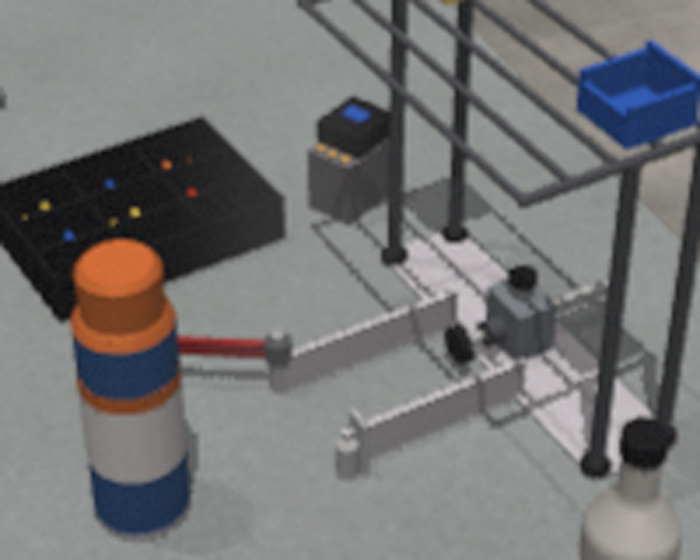

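The side view shows the can at (257,260) standing before the dock, with the bar from its hinge near (299,250) running behind the can. The top view shows the posts at about (304,218) and (338,215), the pad near (315,177) and the bar's end at (288,251). Next I fit the dock pose.

```bash
cat >> h.py <<'E'
def D(pose):
    x,y,a=pose; c,s=np.cos(a),np.sin(a)
    return lambda p: np.array([x+c*p[0]-s*p[1], y+s*p[0]+c*p[1], p[2]])
def Dinv(pose):
    x,y,a=pose; c,s=np.cos(a),np.sin(a)
    return lambda p: np.array([c*(p[0]-x)+s*(p[1]-y), -s*(p[0]-x)+c*(p[1]-y), p[2]])
E
python3 - <<'E'
from h import *
from scipy.optimize import least_squares
t=manip.camera("top");s=manip.camera("side")
C=lambda u,v:(240+u/3.5,140+v/3.5)
S=lambda u,v:(220+u/3.5,150+v/3.5)
obs=[(t,C(342,262),(0,-50,28)),(t,C(225,275),(0,50,40)),(t,C(212,120),(150,46,34)),(t,C(314,105),(150,-46,34)),
(s,S(348,440),(0,-50,28)),(t,(337.7,209.3),(9.5,-50,48)),(s,(323.9,267.5),(9.5,-50,48)),(t,(320.6,182.7),(70,0,262)),(s,(333.9,174.9),(70,0,262)),
(t,C(468,120),(70,-135,262)),(t,C(92,168),(70,135,262)),(s,S(525,200),(70,-135,262)),(s,S(300,0),(70,135,262)),(t,(317.9,160.7),(178,0,4)),(s,(367.5,243.9),(178,0,4)),(t,(321.4,220.3),(0,0,0)),(s,(309.7,267.6),(0,0,0))]
f=lambda q:np.concatenate([proj(p,D(q)(w))-np.array(xy) for p,xy,w in obs])
r=least_squares(f,[582,0,0.1],loss='soft_l1',x_scale=[1,1,.01]);q=r.x
print(q,np.round(f(q).reshape(-1,2),1).tolist())
I=Dinv(q)
print("can dock",I(tri(s,manip.tip_of("can_mid",s)[0]["xy"],t,manip.tip_of("can_mid",t)[0]["xy"])[0]))
print("can cap top",I(onz(t,C(322,428),210)),onz(t,C(322,428),210))
k=I(onz(t,C(168,385),43));print("keeper tip",k,np.arctan2(-k[0],50-k[1]))
print("pad top",I(onz(t,C(263,130),38)), I(onz(s,S(460,343),25)))
for n in["flux_bottle","contactor","ferrule_box","driver"]: print(n,I(onz(t,manip.tip_of(n,t)[0]["xy"],0)))
st=manip.read_state();print(st["clock"])
E
```

```text
[ 5.85806947e+02 -2.08522577e+00  1.13887600e-01] [[-0.1, 0.3], [0.2, 0.7], [-1.3, -4.2], [-0.3, -3.8], [-0.1, 1.0], [-0.1, 2.0], [-1.1, 1.7], [-0.8, -1.5], [1.2, 1.5], [-0.9, -0.1], [0.1, 0.2], [-0.3, 0.3], [0.3, 0.5], [-4.9, 0.5], [0.5, 3.4], [-0.5, -2.0], [-0.4, 4.8]]
can dock [-137.07564184  -18.76427592  124.71347448]
can cap top [-134.64460885   -4.61033037  210.        ] [452.55851574 -21.96691367 210.        ]
keeper tip [-83.14251353 109.7216068   43.        ] 2.1937015696630455
pad top [121.63788273   1.52228432  38.        ] [124.67117324   0.38304972  25.        ]
flux_bottle [  58.41061162 -271.89726309    0.        ]Traceback (most recent call last):
  File "<stdin>", line 17, in <module>
IndexError: list index out of range
```

```bash
python3 - <<'E'
from h import *
from scipy.optimize import least_squares
t=manip.camera("top");s=manip.camera("side")
M={}
for p,n in((t,"t"),(s,"s")):
    m=manip.masks_of("can_mid",p); print(n,[(x["score"],x["xy"],x["pixels"].sum()) for x in m[:2]]); M[n]=m[0]["pixels"]
def sil(p,x,y):
    im=np.zeros((400,640),np.uint8);a=np.linspace(0,2*np.pi,60)
    for r,z0,z1 in((32.5,0,165),(26.5,165,210)):
        pts=np.array([proj(p,(x+r*np.cos(b)+0,y+r*np.sin(b),z)) for b in a for z in(z0,z1)])
        cv2.fillConvexPoly(im,cv2.convexHull(np.round(pts*16).astype(np.int32)),1,shift=4)
    return im>0
def iou(p,m,x,y):
    q=sil(p,x,y);return (q&m).sum()/(q|m).sum()
for n,p in(("t",t),("s",s),("both",None)):
    best=max(((iou(p,M[n],x,y) if p else iou(t,M["t"],x,y)+iou(s,M["s"],x,y)),x,y) for x in range(435,470,2) for y in range(-45,0,2))
    print(n,best,Dinv([585.8,-2.1,.114])(np.array([*best[1:],0])))
E
```

```text
t [(0.59, [333.4, 261.1], np.int64(461))]
s [(0.84, [258.2, 259.5], np.int64(2309))]
t (np.float64(0.8778625954198473), 453, -25) [-134.54294887   -7.64492709    0.        ]
s (np.float64(0.9393816110659072), 453, -21) [-134.08793592   -3.67089095    0.        ]
both (np.float64(1.8099563706825799), 453, -25) [-134.54294887   -7.64492709    0.        ]
```

```bash
cat >> h.py <<'E'
DOCK=[585.8,-2.1,.114]
def target(tip,th=55,yaw=0.):
    """tip in dock frame, th = angle below horizontal, yaw extra(deg)"""
    a=DOCK[2]+np.radians(yaw);f=np.array([np.cos(a),np.sin(a),0]);u=np.array([0,0,1.]);l=np.cross(u,f);t=np.radians(th)
    y=np.cos(t)*f-np.sin(t)*u;z=l;x=np.cross(y,z)
    return D(DOCK)(np.array(tip,float))-22*y, np.stack([x,y,z],1)
def rel(tip,th=55,yaw=0.,cur=None):
    if cur is None:
        st=manip.read_state();cur=(np.array(st["eef_pos"]),Rm(st["eef_rot"]))
    p,Q=target(tip,th,yaw)
    sh=cur[1].T@(p-cur[0]);rv=np.degrees(R.from_matrix(cur[1].T@Q).as_rotvec())
    print("shift",np.round(sh,1),"rot",np.round(rv,2),"rows",np.ceil(max(np.linalg.norm(sh)/41.7,np.linalg.norm(rv)/7.16)));return p,Q
def now():
    st=manip.read_state();Q=Rm(st["eef_rot"]);y=Q[:,1]
    tip=Dinv(DOCK)(np.array(st["eef_pos"])+22*y)
    print("t",round(st["clock"],2),"tip(dock)",np.round(tip,1),"th",round(np.degrees(np.arcsin(-y[2])),1),"yaw",round(np.degrees(np.arctan2(Q[1,2],Q[0,2]))-90-np.degrees(DOCK[2]),1),"F",np.round(st["wrist_force"],2),"gap",round(st["finger_gap"],1),"q",np.round(st["joints"],2))
E
python3 - <<'E'
from h import *
print(manip.camera("wrist")["origin"])
a=rel((-220,-5,230),90)
b=rel((-220,-5,180),55,cur=a)
rel((-215,-5,18),55,cur=b)
E
```

```text
[ 98.91447737 545.31935847 384.52684537]
shift [ 359.   -24.5 -464.1] rot [  0.   -24.97   0.  ] rows 15.0
shift [-12.6  54.    0. ] rot [  0.   0. -35.] rows 5.0
shift [-88.8 135.6   0. ] rot [0. 0. 0.] rows 4.0
```

```bash
python3 -m jog '[180,-12,-232,0,-12.5,0,180,-12,-232,0,-12.5,0,180,-12,-232,0,-12.5,0,180,-12,-232,0,-12.5,0,359,-24,-464,0,-25,0,359,-24,-464,0,-25,0,359,-24,-464,0,-25,0,359,-24,-464,0,-25,0,359,-24,-464,0,-25,0,359,-24,-464,0,-25,0]' 40 20; python3 - <<'E'
from h import *
now()
a=rel((-220,-5,230),90)
E
```

```text
clock: 2.48
eef_pos: [308.7, 135.8, 244.6]
eef_rot: [-1.571, -0.001, 0.115]
wrist_force: [1.7, 0.7, -0.1]
finger_gap: 40.2
t 2.48 tip(dock) [-259.6  168.6  222.6] th 89.9 yaw 0.1 F [ 1.73  0.67 -0.06] gap 40.2 q [ 0.31 -0.22  2.02  0.    1.34 -1.38]
shift [  39.4   -7.4 -173.6] rot [-0.01  0.06  0.07] rows 5.0
```

```bash
python3 -m jog '[39,-7,-174,0,0,0,39,-7,-174,0,0,0,39,-7,-174,0,0,0,39,-7,-174,0,0,0,39,-7,-174,0,0,0,39,-7,-174,0,0,0,39,-7,-174,0,0,0]'; python3 - <<'E'
from h import *
now()
a=rel((-225,-5,180),55)
E
```

```text
clock: 3.07
eef_pos: [367.2, -30.9, 251.0]
eef_rot: [-1.57, 0.0, 0.113]
wrist_force: [-0.4, 0.2, 0.5]
finger_gap: 39.9
t 3.07 tip(dock) [-220.4   -3.7  229. ] th 90.0 yaw -0.1 F [-0.36  0.21  0.54] gap 39.9 q [-0.18 -0.14  1.94  0.    1.34 -1.87]
shift [-17.2  53.   -1.3] rot [ 1.000e-02 -8.000e-02 -3.502e+01] rows 5.0
```

```bash
python3 -m jog '[-17,10,-1,0,0,-7,-17,20,-1,0,0,-14,-17,30,-1,0,0,-21,-17,40,-1,0,0,-28,-17,53,-1,0,0,-35,-17,53,-1,0,0,-35,-17,53,-1,0,0,-35]'; python3 - <<'E'
from h import *
now()
a=rel((-205,-5,18),55)
p=manip.camera("side");save(p,"s1");p=manip.camera("wrist");save(p,"w1")
E
```

```text
clock: 3.65
eef_pos: [349.9, -33.0, 198.2]
eef_rot: [-1.569, -0.607, 0.113]
wrist_force: [1.0, 0.4, 0.5]
finger_gap: 39.7
t 3.65 tip(dock) [-225.3   -3.9  180.1] th 55.2 yaw 0.0 F [1.   0.37 0.5 ] gap 39.7 q [-0.4  -0.47  2.4   0.45  0.72 -2.35]
shift [-75.9 144.7  -1.3] rot [-0.07 -0.02 -0.19] rows 4.0
```

View pics/s1.png

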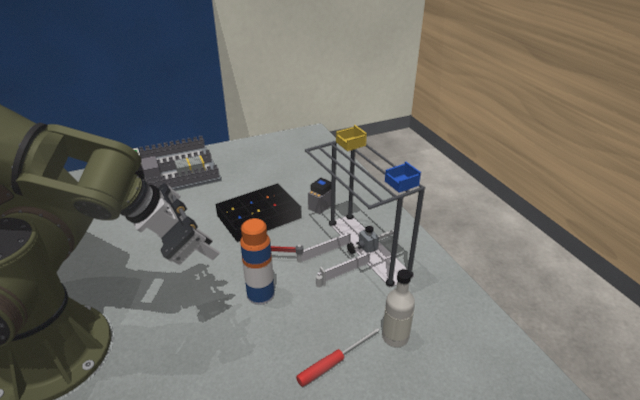

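View pics/w1.png

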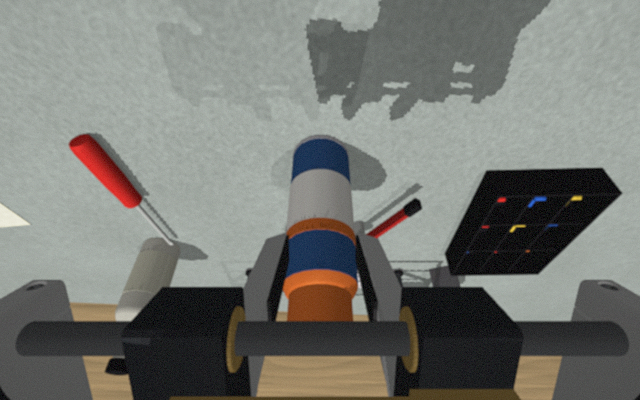

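The wrist view shows the can centred between the fingers, and the side view shows the tool clear of it. Joint 6 is close to its range, so I use the equivalent half-turn grasp.

```bash
python3 -m jog '[0,0,0,0,7,0,0,0,0,0,14,0,0,0,0,0,21,0,0,0,0,0,28,0,0,0,0,0,35,0,0,0,0,0,42,0,0,0,0,0,49,0,0,0,0,0,56,0,0,0,0,0,60,0]'; python3 - <<'E'
from h import *
now()
E
```

```text
clock: 4.5
eef_pos: [351.6, -33.5, 199.6]
eef_rot: [-1.026, -0.287, -1.019]
wrist_force: [0.8, 0.2, 0.4]
finger_gap: 39.7
t 4.5 tip(dock) [-223.6   -4.5  181.5] th 55.1 yaw -55.2 F [0.83 0.2  0.44] gap 39.7 q [-0.4  -0.47  2.4   0.45  0.72 -1.3 ]
```

```bash
python3 -m jog '[0,0,0,0,7,0,0,0,0,0,14,0,0,0,0,0,21,0,0,0,0,0,28,0,0,0,0,0,35,0,0,0,0,0,42,0,0,0,0,0,49,0,0,0,0,0,56,0,0,0,0,0,60,0]' >/dev/null;  python3 -m jog '[0,0,0,0,7,0,0,0,0,0,14,0,0,0,0,0,21,0,0,0,0,0,28,0,0,0,0,0,35,0,0,0,0,0,42,0,0,0,0,0,49,0,0,0,0,0,56,0,0,0,0,0,60,0,0,0,0,0,60,0]'
sed -i 's/;z=l;x=/;z=-l;x=/' h.py; python3 - <<'E'
from h import *
now()
a=rel((-205,-5,60),55)
a=rel((-190,-5,18),55,cur=a)
b=rel((-150,-5,18),55,cur=a)
b=rel((-150,5,18),55,cur=b)
E
```

```text
clock: 6.08
eef_pos: [351.6, -33.5, 199.4]
eef_rot: [-1.573, 0.609, -3.03]
wrist_force: [-0.4, 0.2, -1.3]
finger_gap: 39.8
t 6.08 tip(dock) [-223.7   -4.5  181.4] th 55.1 yaw -180.1 F [-0.38  0.24 -1.33] gap 39.8 q [-0.4  -0.47  2.4   0.45  0.72  0.79]
shift [ 54.2 110.2   0.6] rot [ 0.05 -0.11  0.08] rows 3.0
shift [11.8 43.  -0. ] rot [0. 0. 0.] rows 2.0
shift [-32.8  22.9   0. ] rot [0. 0. 0.] rows 1.0
shift [  0.  -0. -10.] rot [0. 0. 0.] rows 1.0
```

```bash
python3 -m jog '[18,37,0,0,0,0,36,73,0,0,0,0,54,110,0,0,0,0,60,133,0,0,0,0,66,148,0,0,0,0,74,148,0,0,0,0,74,148,0,0,0,0,74,148,0,0,0,0]'; python3 - <<'E'
from h import *
now()
p=manip.camera("wrist");save(p,"w2");p=manip.camera("side");save(p,"s2")
rel((-190,-5,18),55)
E
```

```text
clock: 6.75
eef_pos: [375.7, -30.3, 33.3]
eef_rot: [-1.571, 0.61, -3.022]
wrist_force: [0.1, 0.6, 0.4]
finger_gap: 39.7
t 6.75 tip(dock) [-199.4   -4.    15.3] th 55.1 yaw -179.7 F [0.13 0.6  0.44] gap 39.7 q [-0.35  0.1   2.5   1.65  0.26 -0.48]
shift [-8.7  3.7  1. ] rot [0.18 0.2  0.02] rows 1.0
```

View pics/w2.png

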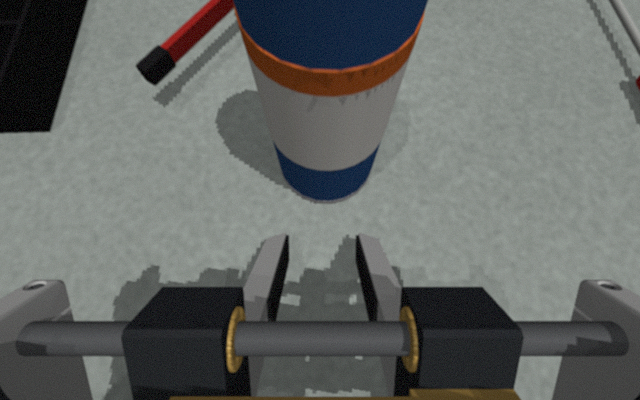

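View pics/s2.png

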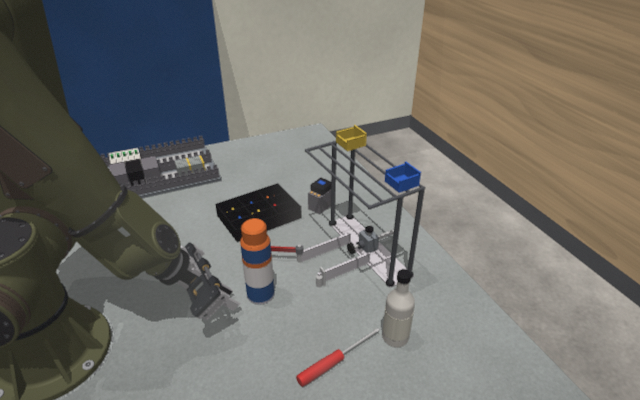

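```bash
python3 -m jog '[-6,1,1,0,0,0,-10,4,1,0,0,0,-14,7,1,0,0,0,-18,10,1,0,0,0,-20,11,1,0,0,0,-22,12,1,0,0,0,-24,13,1,0,0,0,-26,15,1,0,0,0,-28,16,1,0,0,0,-28,16,1,0,0,0]'; python3 - <<'E'
from h import *
now()
rel((-160,-4,18),55)
E
```

```text
clock: 7.68
eef_pos: [407.1, -28.3, 37.5]
eef_rot: [-1.571, 0.611, -3.027]
wrist_force: [-0.5, 0.2, -0.6]
finger_gap: 39.9
t 7.68 tip(dock) [-167.9   -5.6   19.5] th 55.0 yaw -180.0 F [-0.54  0.19 -0.62] gap 39.9 q [-0.3   0.15  2.43  1.59  0.23 -0.37]
shift [-5.6  5.8 -1.7] rot [ 0.02  0.03 -0.01] rows 1.0
```

```bash
python3 -m jog '[-3,2,0,0,0,0,-6,4,0,0,0,0,-10,7,0,0,0,0,-15,11,-1,0,0,0,-20,14,-1,0,0,0,-25,17,-2,0,0,0,-29,21,-2,0,0,0,-33,24,-3,0,0,0,-37,27,-3,0,0,0,-41,29,-3,0,0,0]'; python3 - <<'E'
from h import *
now()
p=manip.camera("wrist");save(p,"w3");t=manip.camera("top");save(t,"t3");s=manip.camera("side");save(s,"s3")
for n,q in(("t",t),("s",s)):
  m=manip.masks_of("can_mid",q)
  if m: print(n,m[0]["score"],m[0]["xy"], Dinv(DOCK)(onz(q,m[0]["xy"],200 if n=="t" else 105)))
E
```

```text
clock: 8.52
eef_pos: [456.7, -19.3, 37.0]
eef_rot: [-1.571, 0.611, -3.027]
wrist_force: [-2.4, -0.2, -2.1]
finger_gap: 39.9
t 8.52 tip(dock) [-117.6   -2.4   19. ] th 55.0 yaw -180.0 F [-2.41 -0.17 -2.14] gap 39.9 q [-0.23  0.23  2.31  1.5   0.19 -0.22]
t 0.7 [329.7, 245.6] [-91.30472078  -5.17354877 200.        ]
s 0.71 [276.9, 250.7] [-81.08634593   4.81205194 105.        ]
```

View pics/w3.png

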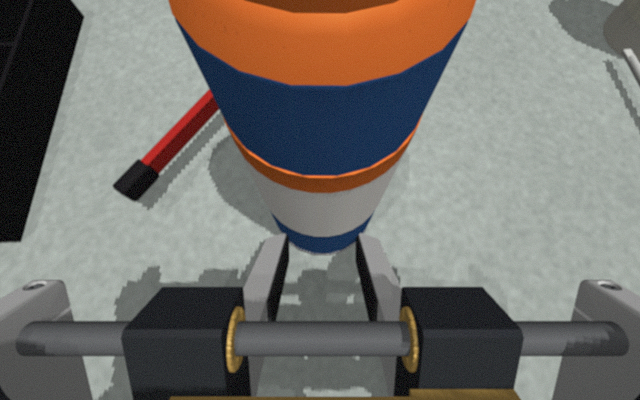

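View pics/t3.png

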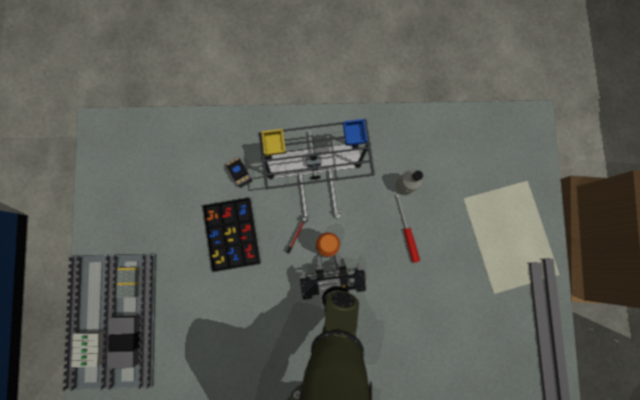

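View pics/s3.png

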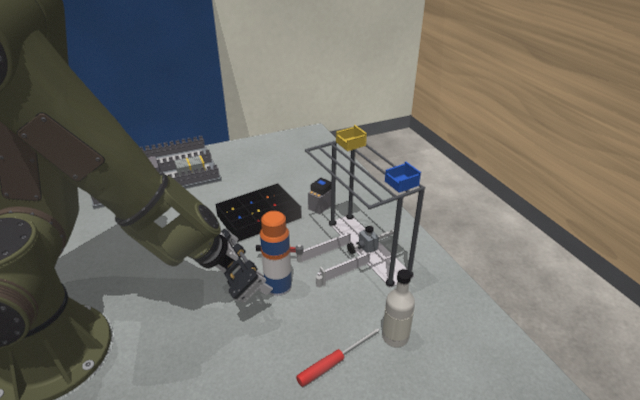

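```bash
python3 -m jog '[-5,3,0,0,0,0,-10,7,0,0,0,0,-15,10,0,0,0,0,-20,14,-1,0,0,0,-25,17,-1,0,0,0,-30,21,-1,0,0,0,-35,24,-1,0,0,0,-40,28,-1,0,0,0,-45,31,-2,0,0,0,-49,34,-2,0,0,0]'; python3 - <<'E'
from h import *
now()
E
```

```text
clock: 9.6
eef_pos: [515.8, -10.5, 37.3]
eef_rot: [-1.571, 0.611, -3.027]
wrist_force: [-3.2, -0.2, -0.4]
finger_gap: 40.1
t 9.6 tip(dock) [-57.9  -0.3  19.3] th 55.0 yaw -180.0 F [-3.17 -0.19 -0.38] gap 40.1 q [-0.17  0.33  2.17  1.25  0.17  0.09]
```

```bash
python3 -m jog '[-5,3,0,0,0,0,-10,7,0,0,0,0,-15,10,0,0,0,0,-19,13,0,0,0,0,-23,16,0,0,0,0,-27,19,0,0,0,0,-31,22,0,0,0,0,-35,25,0,0,0,0]'; python3 - <<'E'
from h import *
now()
p=manip.camera("wrist");save(p,"w4");t=manip.camera("top");save(t,"t4")
cv2.imwrite('pics/t4c.png',cv2.resize(cv2.imread('pics/t4.png')[140:310,240:400],None,fx=3.5,fy=3.5,interpolation=2))
E
```

```text
clock: 10.27
eef_pos: [558.4, -5.6, 36.9]
eef_rot: [-1.571, 0.611, -3.027]
wrist_force: [-4.0, -1.0, 3.3]
finger_gap: 40.0
t 10.27 tip(dock) [-15.   -0.3  18.8] th 55.0 yaw -180.0 F [-4.01 -0.97  3.32] gap 40.0 q [-0.14  0.4   2.06  1.01  0.17  0.35]
```

View pics/w4.png

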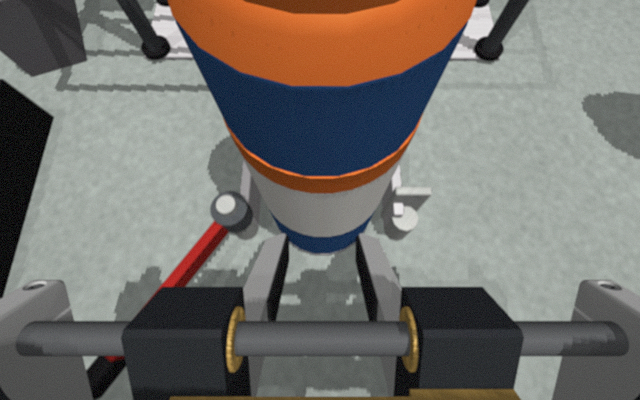

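View pics/t4c.png

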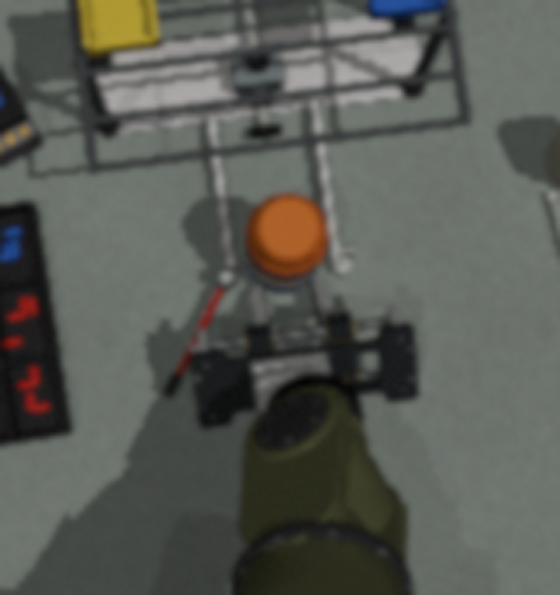

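```bash
python3 -m jog '[-4,3,0,0,0,0,-8,6,0,0,0,0,-12,8,0,0,0,0,-16,11,0,0,0,0,-20,14,0,0,0,0,-24,17,0,0,0,0,-28,20,0,0,0,0,-32,22,0,0,0,0]'; python3 - <<'E'
from h import *
now()
p=manip.camera("wrist");save(p,"w5");
t=manip.camera("top");save(t,"t5");s=manip.camera("side");save(s,"s5")
a=cv2.resize(cv2.imread('pics/t5.png')[140:260,260:380],None,fx=4,fy=4,interpolation=2)
b=cv2.resize(cv2.imread('pics/s5.png')[190:310,300:420],None,fx=4,fy=4,interpolation=2);cv2.imwrite('pics/c5.png',np.hstack([a,b])[:,:800] if 0 else cv2.resize(np.hstack([a,b]),(800,400)))
E
```

```text
clock: 11.03
eef_pos: [596.5, -1.2, 37.0]
eef_rot: [-1.571, 0.61, -3.027]
wrist_force: [-1.4, -0.4, -1.2]
finger_gap: 40.4
t 11.03 tip(dock) [23.4 -0.3 19. ] th 55.0 yaw -180.0 F [-1.42 -0.39 -1.24] gap 40.4 q [-0.12  0.46  1.96  0.8   0.19  0.59]
```

View pics/c5.png

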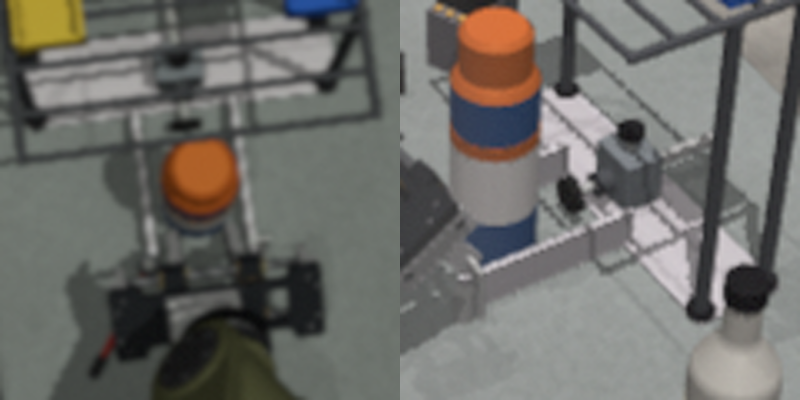

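View pics/w5.png

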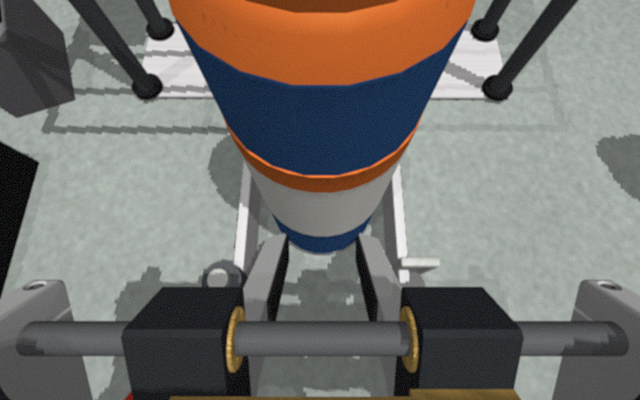

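```bash
python3 -m jog '[-3,2,0,0,0,0,-6,4,0,0,0,0,-8,6,0,0,0,0,-10,7,0,0,0,0,-11,8,0,0,0,0,-12,8.5,0,0,0,0]' | grep -E "force|clock"
cat > f.py <<'E'
from h import *
F=[]
for i in range(8):
    manip.camera("wrist");F.append(manip.read_state()["wrist_force"])
F=np.array(F)@D([0,0,DOCK[2]])(np.array([1,0,0.]));print("Ff mean",F.mean().round(2),"sd",F.std().round(2));now()
E
python3 f.py
for i in 1 2 3; do python3 -m jog '[-0.8,0.6,0,0,0,0,-1.6,1.1,0,0,0,0,-2.5,1.7,0,0,0,0]' | grep -E "force|eef_pos"; done; python3 f.py
```

```text
clock: 11.68
wrist_force: [-3.2, -0.4, 0.0]
Ff mean -1.11 sd 0.75
t 12.08 tip(dock) [38.2 -0.5 19.4] th 55.0 yaw -180.0 F [-0.67 -0.27 -1.41] gap 40.4 q [-0.11  0.48  1.92  0.73  0.19  0.66]
eef_pos: [614.2, 0.7, 37.3]
wrist_force: [-2.3, 0.5, 0.1]
eef_pos: [617.3, 1.0, 37.4]
wrist_force: [-2.4, -0.4, -0.7]
eef_pos: [620.3, 1.4, 37.4]
wrist_force: [-1.6, -0.4, 0.1]
Ff mean -0.82 sd 0.56
t 13.23 tip(dock) [47.2 -0.5 19.5] th 55.0 yaw -180.0 F [-0.32 -0.28 -0.04] gap 39.8 q [-0.11  0.49  1.89  0.69  0.2   0.71]
```

```bash
for i in 1 2 3; do python3 -m jog '[-0.8,0.6,0,0,0,0,-1.6,1.2,0,0,0,0,-1.6,1.2,0,0,0,0]' | grep -E "force"; python3 f.py; done
python3 - <<'E'
from h import *
t=manip.camera("top");save(t,"t6");s=manip.camera("side");save(s,"s6")
a=cv2.resize(cv2.imread('pics/t6.png')[150:250,270:370],None,fx=4,fy=4,interpolation=2)
b=cv2.resize(cv2.imread('pics/s6.png')[200:300,310:410],None,fx=4,fy=4,interpolation=2);cv2.imwrite('pics/c6.png',np.hstack([a,b]))
E
```

```text
wrist_force: [-1.1, 1.1, -0.4]
Ff mean -0.96 sd 0.57
t 13.88 tip(dock) [49.2 -0.5 19.4] th 55.0 yaw -180.0 F [-0.55 -0.23 -0.47] gap 39.9 q [-0.11  0.5   1.89  0.68  0.2   0.72]
wrist_force: [-1.0, 0.2, 0.1]
Ff mean -1.45 sd 0.45
t 14.53 tip(dock) [51.2 -0.5 19.3] th 55.0 yaw -180.0 F [-1.52 -0.81 -0.81] gap 39.8 q [-0.11  0.5   1.88  0.67  0.2   0.73]
wrist_force: [-1.7, -0.2, -1.1]
Ff mean -1.51 sd 0.54
t 15.18 tip(dock) [53.2 -0.5 19.3] th 55.0 yaw -180.0 F [-2.03  0.05 -0.62] gap 40.0 q [-0.11  0.5   1.88  0.66  0.2   0.74]
```

View pics/c6.png

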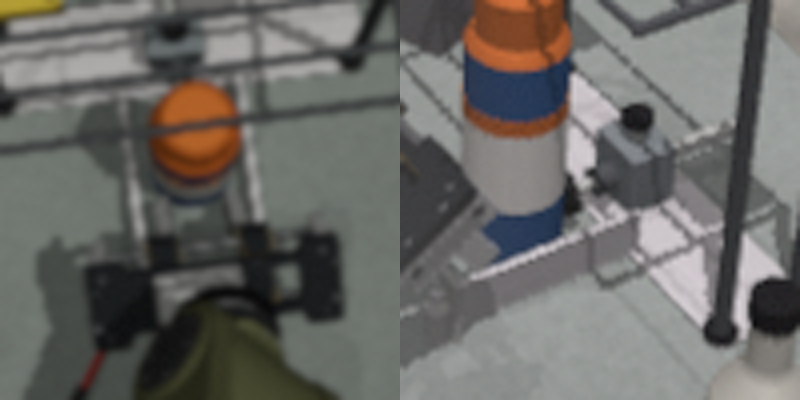

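```bash
for i in 1 2; do python3 -m jog '[-0.8,0.6,0,0,0,0,-1.6,1.2,0,0,0,0,-1.6,1.2,0,0,0,0]' | grep -E "force"; python3 f.py; done
```

```text
wrist_force: [-1.6, 0.5, -0.0]
Ff mean -1.26 sd 0.62
t 15.93 tip(dock) [55.2 -0.5 19.2] th 55.0 yaw -180.0 F [-0.29 -0.05  0.34] gap 39.9 q [-0.1   0.51  1.87  0.65  0.21  0.75]
wrist_force: [-2.7, -0.2, 0.3]
Ff mean -2.06 sd 0.33
t 16.58 tip(dock) [57.2 -0.5 19.1] th 55.0 yaw -180.0 F [-1.46 -1.11  1.09] gap 39.9 q [-0.1   0.51  1.87  0.65  0.21  0.76]
```

```bash
for i in 1 2; do python3 -m jog '[-0.8,0.6,0,0,0,0,-1.6,1.2,0,0,0,0,-1.6,1.2,0,0,0,0]' | grep -E "force"; python3 f.py; done
```

```text
wrist_force: [-3.9, -0.6, 1.0]
Ff mean -4.52 sd 0.42
t 17.23 tip(dock) [59.2 -0.5 19. ] th 55.0 yaw -180.0 F [-4.17 -0.63  1.49] gap 40.0 q [-0.1   0.51  1.86  0.64  0.21  0.76]
wrist_force: [-7.2, -1.1, 2.9]
Ff mean -6.14 sd 0.44
t 17.88 tip(dock) [61.1 -0.4 18.9] th 55.0 yaw -180.0 F [-6.51 -1.18  2.3 ] gap 39.9 q [-0.1   0.52  1.86  0.63  0.21  0.77]
```

```bash
python3 -m jog '[-0.4,0.3,0,0,0,0,-0.8,0.6,0,0,0,0,-0.8,0.6,0,0,0,0]' | grep -E "force"; python3 f.py; for i in 1 2; do python3 -m jog '[0.2,-0.2,0,0,0,0,0.5,-0.3,0,0,0,0,0.7,-0.5,0,0,0,0,1,-0.7,0,0,0,0,1.2,-0.9,0,0,0,0,1.5,-1,0,0,0,0,1.7,-1.2,0,0,0,0,2,-1.4,0,0,0,0]' | grep -E "force"; python3 f.py; done
```

```text
wrist_force: [-8.5, -1.0, 3.4]
Ff mean -8.55 sd 0.53
t 18.53 tip(dock) [61.9 -0.4 18.8] th 55.0 yaw -180.0 F [-7.83 -0.31  3.81] gap 39.8 q [-0.1   0.52  1.85  0.63  0.21  0.78]
wrist_force: [-0.5, 0.6, 0.8]
Ff mean -0.34 sd 0.48
t 19.6 tip(dock) [59.8 -0.5 19. ] th 55.0 yaw -180.0 F [-0.19 -0.79  0.16] gap 40.1 q [-0.1   0.51  1.86  0.64  0.21  0.77]
wrist_force: [-0.4, -0.2, -0.3]
Ff mean -0.01 sd 0.47
t 20.67 tip(dock) [57.3 -0.5 18.9] th 55.0 yaw -180.0 F [-0.3  -0.6  -0.23] gap 39.7 q [-0.1   0.51  1.87  0.65  0.21  0.75]
```

```bash
python3 -m jog '[5,-3,0,0,0,0,12,-9,0,0,0,0,25,-17,0,0,0,0,41,-29,0,0,0,0,61,-43,0,0,0,0,82,-57,0,0,0,0,102,-72,0,0,0,0,115,-80,0,0,0,0,115,-80,0,0,0,0]' >/dev/null; python3 - <<'E'
from h import *
now()
t=manip.camera("top");save(t,"t7");s=manip.camera("side");save(s,"s7");w=manip.camera("wrist");save(w,"w7")
a=cv2.resize(cv2.imread('pics/t7.png')[150:270,250:370],None,fx=3.33,fy=3.33,interpolation=2)
b=cv2.resize(cv2.imread('pics/s7.png')[190:310,290:410],None,fx=3.33,fy=3.33,interpolation=2);cv2.imwrite('pics/c7.png',np.hstack([a,b]))
E
```

```text
t 21.42 tip(dock) [-85.1  -0.4  18.1] th 55.1 yaw -180.0 F [ 0.19 -0.62 -0.23] gap 39.8 q [-0.19  0.29  2.23  1.39  0.18 -0.07]
```

View pics/c7.png

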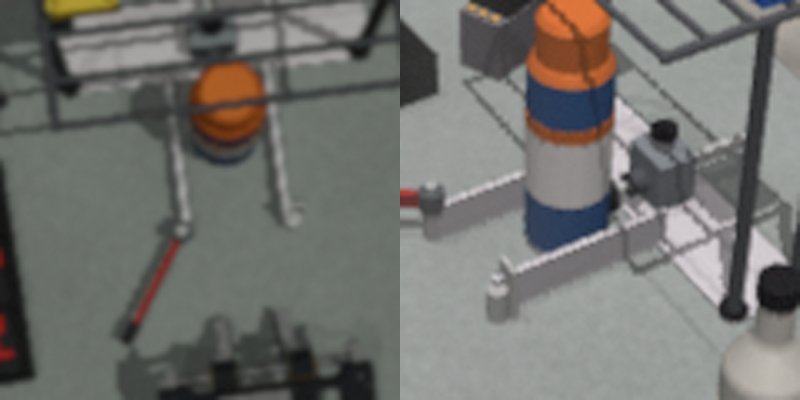

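View pics/w7.png

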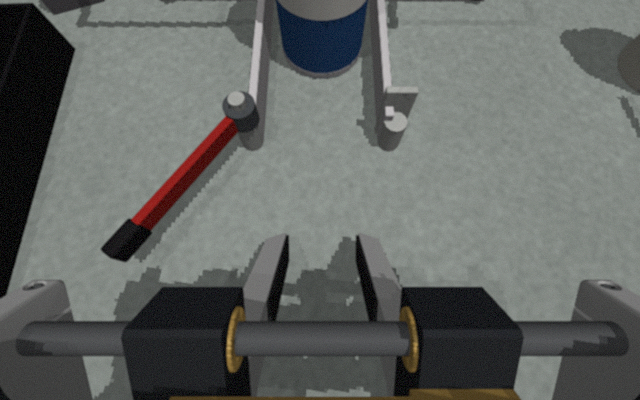

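```bash
python3 - <<'E'
from h import *
w=manip.camera("wrist");I=Dinv(DOCK)
h=I(onz(w,(240,104),44));k=I(onz(w,(127,241),43));print("hinge",h,"tip",k,np.arctan2(h[0]-k[0],h[1]-k[1])%6.28,np.hypot(*(h-k)[:2]));print("Rpost",I(onz(w,(396,121),28)))
r=75;prev=None
print("start");now();c0=rel((-85,0,85),55);
for a in [2.3,2.16,1.9,1.7,1.5,1.3,1.1,.9,.7,.5,.3,.15,0]:
    n=np.array([-np.cos(a),np.sin(a)]);b=np.array([-r*np.sin(a),50-r*np.cos(a)])
    off=3+9.8*abs(n[0])+12.5*abs(n[1]);c=b+n*off
    print(a,"tip xy",np.round([c[0]+5.6,c[1]],1))
E
```

```text
hinge [ 1.38694232 48.7833319  44.        ] tip [-84.12288477 101.70522064  43.        ] 2.1249958834103704 100.56170660705274
Rpost [ -0.28651013 -50.51831616  28.        ]
start
t 21.62 tip(dock) [-81.6  -0.7  18.9] th 54.9 yaw -180.0 F [-0.61 -0.32 -0.8 ] gap 40.3 q [-0.19  0.29  2.23  1.38  0.18 -0.06]
shift [-35.2 -56.1  -0.7] rot [ 0.01  0.04 -0.06] rows 2.0
2.3 tip xy [-37.8 114. ]
2.16 tip xy [-46.3 107.3]
1.9 tip xy [-59.6  91.3]
1.7 tip xy [-66.6  76.2]
1.5 tip xy [-70.4  60.8]
1.3 tip xy [-71.4  47. ]
1.1 tip xy [-69.7  32.5]
0.9 tip xy [-64.9  18.2]
0.7 tip xy [-56.9   4.6]
0.5 tip xy [-45.8  -7.4]
0.3 tip xy [-31.9 -16.9]
0.15 tip xy [-20. -22.]
0 tip xy [ -7.2 -25. ]
```

```bash
python3 -m jog '[-17,-28,0,0,0,0,-35,-56,0,0,0,0,-35,-56,0,0,0,0]' 0 10 >/dev/null;  python3 - <<'E'
from h import *
now()
a=rel((-42,128,85));b=rel((-42,128,28),cur=a)
E
```

```text
t 21.87 tip(dock) [-82.5   2.4  67.3] th 54.7 yaw -179.5 F [0.8  0.38 0.59] gap 22.9 q [-0.19  0.16  2.22  0.83  0.25  0.5 ]
shift [ -43.6   10.5 -125.7] rot [ 0.69  0.11 -0.31] rows 4.0
shift [32.7 46.7  0. ] rot [0. 0. 0.] rows 2.0
```

```bash
python3 -m jog '[-8,6,-30,0,0,0,-16,11,-60,0,0,0,-25,17,-95,0,0,0,-33,23,-128,0,0,0,-33,23,-128,0,0,0,-33,23,-128,0,0,0,-33,23,-128,0,0,0]' >/dev/null;  python3 - <<'E'
from h import *
now()
b=rel((-40,128,28))
w=manip.camera("wrist");save(w,"w8")
E
```

```text
t 22.45 tip(dock) [-42.5 132.2  69.1] th 54.5 yaw -179.5 F [ 0.08 -0.59 -0.69] gap 0.6 q [ 0.18  0.23  2.12 -0.13  0.17  1.75]
shift [21.6 34.8  4.4] rot [ 0.73  0.13 -0.47] rows 1.0
```

View pics/w8.png

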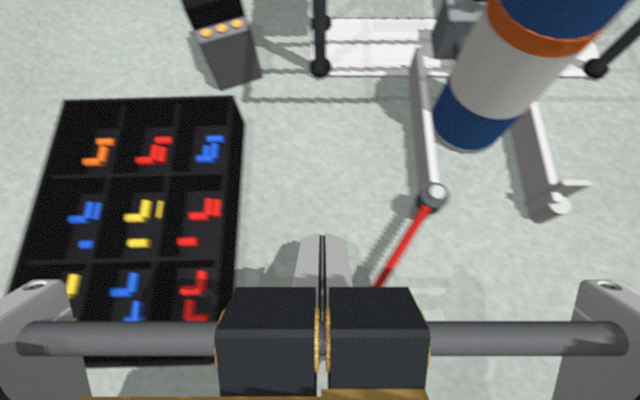

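```bash
python3 -m jog '[8,13,2,0,0,0,16,26,4,0,0,0,22,35,4,0.7,0.1,-0.5,22,35,4,0.7,0.1,-0.5,22,35,4,0.7,0.1,-0.5]' >/dev/null;  python3 - <<'E'
from h import *
now()
c=rel((-42,115,28))
for q in [(-52,100),(-62,84),(-68,68),(-71,50),(-69,32),(-65,18),(-57,4.6),(-46,-7.4)]: rel((*q,28),cur=c)
w=manip.camera("wrist");save(w,"w9")
E
```

```text
t 22.92 tip(dock) [-41.3 126.9  26.5] th 55.2 yaw -180.0 F [ 0.49 -0.33  0.36] gap 0.1 q [ 0.17  0.33  2.13 -0.41  0.08  2.02]
shift [-0.3 -1.6 11.9] rot [-0.    0.04  0.17] rows 1.0
shift [ 8.2 -5.7 15. ] rot [0. 0. 0.] rows 1.0
shift [ 16.4 -11.5  31. ] rot [0. 0. 0.] rows 1.0
shift [ 21.3 -14.9  47. ] rot [0. 0. 0.] rows 2.0
shift [ 23.8 -16.6  65. ] rot [0. 0. 0.] rows 2.0
shift [ 22.1 -15.5  83. ] rot [0. 0. 0.] rows 3.0
shift [ 18.8 -13.2  97. ] rot [0. 0. 0.] rows 3.0
shift [ 12.3  -8.6 110.4] rot [0. 0. 0.] rows 3.0
shift [  3.3  -2.3 122.4] rot [0. 0. 0.] rows 3.0
```

View pics/w9.png

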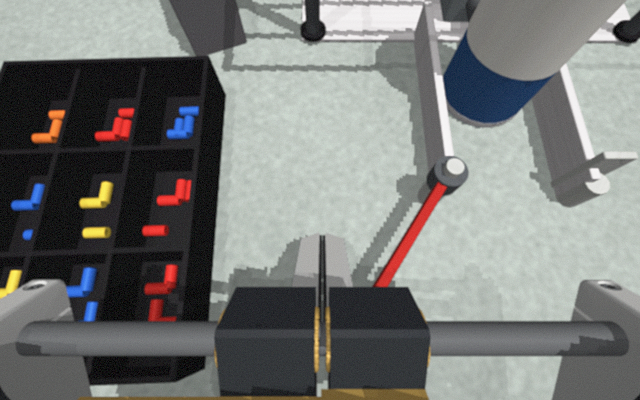

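```bash
python3 -m jog '[0,-1,12,0,0,0,4,-4,20,0,0,0,8,-7,27,0,0,0,12,-10,35,0,0,0,16,-13,43,0,0,0,18,-15,51,0,0,0,21,-16,59,0,0,0,22,-17,68,0,0,0,23.5,-18,77,0,0,0,23.5,-18,77,0,0,0]' ;  python3 - <<'E'
from h import *
now()
w=manip.camera("wrist");save(w,"w10");t=manip.camera("top");save(t,"t10")
k=manip.tip_of("keeper_tip",t);print(k[:1]);
I=Dinv(DOCK)
for q in k[:1]:
    k=I(onz(t,q["xy"],43));print(k,np.arctan2(-k[0],50-k[1]))
c=rel((-69,32,28));c=rel((-46,-7,28),cur=c)
E
```

```text
clock: 23.8
eef_pos: [497.5, 36.7, 47.4]
eef_rot: [-1.57, 0.611, -3.028]
wrist_force: [-0.2, 0.1, -0.2]
finger_gap: 0.3
t 23.8 tip(dock) [-70.7  48.6  29.3] th 55.0 yaw -180.0 F [-0.24  0.14 -0.22] gap 0.3 q [-0.04  0.27  2.21  1.04  0.1   0.4 ]
[{'xy': [314.2, 250.6], 'score': 0.54}]
[-95.22530066  34.02171033  43.        ] 1.40455041781929
shift [-0.9  1.8 18. ] rot [-0.01 -0.02  0.06] rows 1.0
shift [-18.8  13.2  39. ] rot [0. 0. 0.] rows 2.0
```

View pics/w10.png

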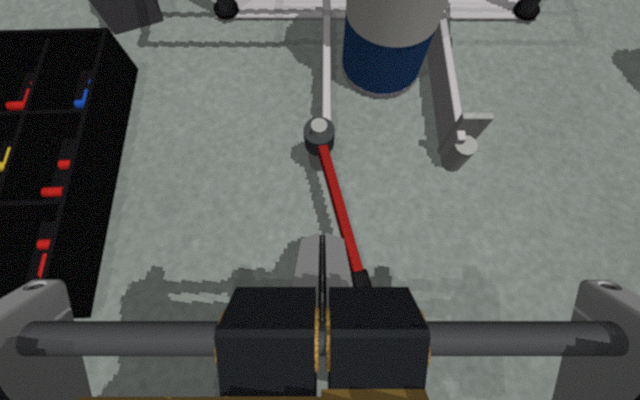

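```bash
python3 -m jog '[-0.7,0.5,8,0,0,0,-1.4,1,17,0,0,0,-3,2.2,24,0,0,0,-4.7,3.3,31,0,0,0,-8,5.6,38,0,0,0,-11.2,7.9,44,0,0,0,-15.6,11,50,0,0,0,-20,14,56,0,0,0,-26,18,61,0,0,0,-31.5,22,65,0,0,0]' ;  python3 - <<'E'
from h import *
now()
w=manip.camera("wrist");save(w,"w11")
c=rel((-20,-22,28));c=rel((-9,-25,28),cur=c)
E
```

```text
clock: 24.78
eef_pos: [543.2, -22.8, 46.6]
eef_rot: [-1.571, 0.609, -3.028]
wrist_force: [-1.4, 1.7, -0.3]
finger_gap: 0.5
t 24.78 tip(dock) [-32.  -15.7  28.6] th 55.1 yaw -180.0 F [-1.39  1.71 -0.26] gap 0.5 q [-0.19  0.35  2.09  1.    0.2   0.33]
shift [-8.5  7.   5.7] rot [-0.04 -0.01  0.06] rows 1.0
shift [-9.   6.3  3. ] rot [0. 0. 0.] rows 1.0
```

View pics/w11.png

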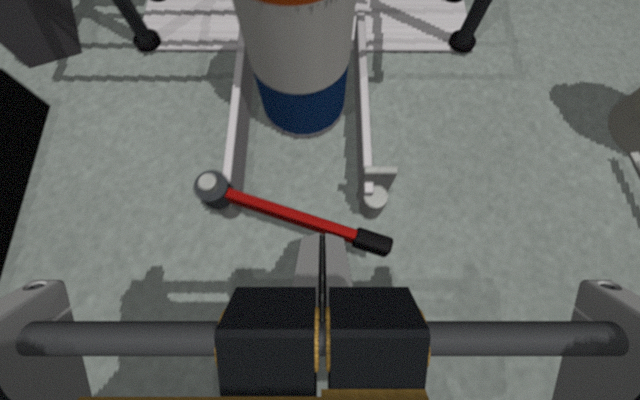

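```bash
python3 -m jog '[-4,3,2,0,0,0,-8,6,5,0,0,0,-11,8,6,0,0,0,-13,9,7,0,0,0,-15,10.5,8,0,0,0,-17,12,9,0,0,0,-18.5,13,9,0,0,0,-18.5,13,9,0,0,0]' ;  python3 f.py; python3 - <<'E'
from h import *
w=manip.camera("wrist");save(w,"w12")
E
```

```text
clock: 25.5
eef_pos: [566.2, -28.6, 46.6]
eef_rot: [-1.571, 0.609, -3.027]
wrist_force: [0.0, -0.8, -0.5]
finger_gap: 0.4
Ff mean 0.03 sd 0.41
t 25.9 tip(dock) [-10.1 -24.1  28.6] th 55.1 yaw -180.0 F [-0.14 -0.3  -1.17] gap 0.4 q [-0.19  0.39  2.03  0.92  0.22  0.41]
```

View pics/w12.png

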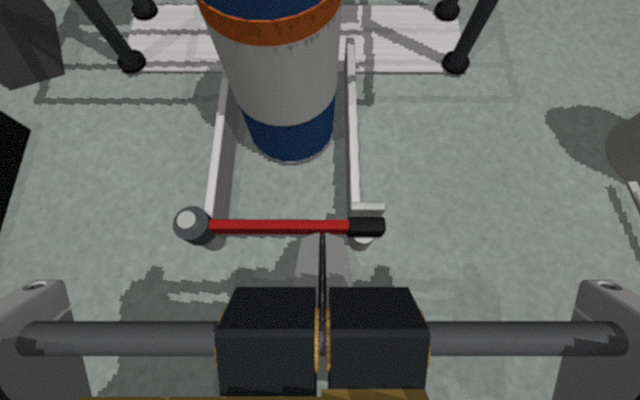

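```bash
for i in 1 2 3 4 5; do python3 -m jog '[-0.4,0.3,0,0,0,0,-0.8,0.6,0,0,0,0,-0.8,0.6,0,0,0,0]' | grep -E "force|eef_pos"; done; python3 f.py
```

```text
eef_pos: [566.8, -28.4, 46.4]
wrist_force: [-4.1, -1.8, 2.0]
eef_pos: [567.4, -28.4, 46.2]
wrist_force: [-11.5, -2.4, 5.7]
eef_pos: [568.0, -28.3, 46.0]
wrist_force: [-18.1, -3.2, 10.2]
eef_pos: [568.4, -28.3, 45.8]
wrist_force: [-28.4, -6.8, 17.0]
eef_pos: [568.8, -28.2, 45.6]
wrist_force: [-38.6, -8.5, 25.0]
Ff mean -38.92 sd 0.32
t 27.6 tip(dock) [ -7.3 -24.   27.6] th 55.3 yaw -180.0 F [-38.93  -7.32  24.74] gap 0.3 q [-0.19  0.4   2.02  0.9   0.22  0.43]
```

The bar is hard against its stop, so I back off at once and inspect.

```bash
python3 -m jog '[2,-1.4,0,0,0,0,4,-3,0,0,0,0,12,-8,0,0,0,0,25,-17,0,0,0,0,41,-29,0,0,0,0,57,-40,0,0,0,0,57,-40,0,0,0,0]' >/dev/null; python3 f.py; python3 - <<'E'
from h import *
I=Dinv(DOCK)
t=manip.camera("top");save(t,"t13");s=manip.camera("side");save(s,"s13");w=manip.camera("wrist");save(w,"w13")
a=cv2.resize(cv2.imread('pics/t13.png')[150:270,250:370],None,fx=3.33,fy=3.33,interpolation=2)
b=cv2.resize(cv2.imread('pics/s13.png')[190:310,290:410],None,fx=3.33,fy=3.33,interpolation=2);cv2.imwrite('pics/c13.png',np.hstack([a,b]))
for p in(w,t):
    k=manip.tip_of("keeper_tip",p)
    if k: k=I(onz(p,k[0]["xy"],40));print(k,np.arctan2(-k[0],50-k[1]))
E
```

```text
Ff mean 0.09 sd 0.64
t 28.58 tip(dock) [-74.3 -24.   28.5] th 55.1 yaw -180.0 F [ 0.69 -0.22 -0.68] gap 0.5 q [-0.24  0.29  2.19  1.18  0.22  0.1 ]
[ -2.19054492 -50.83613331  40.        ] 0.021720392882392737
```

View pics/w13.png

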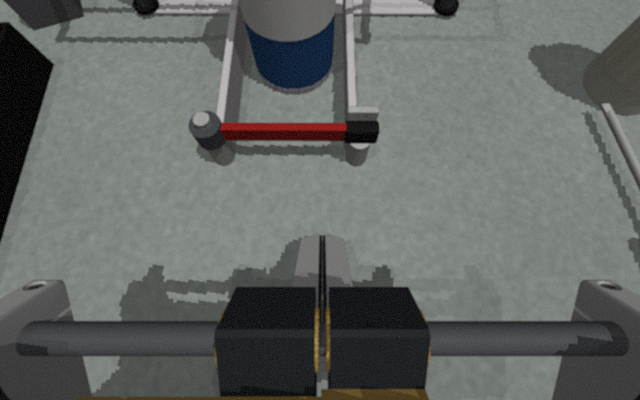

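View pics/c13.png

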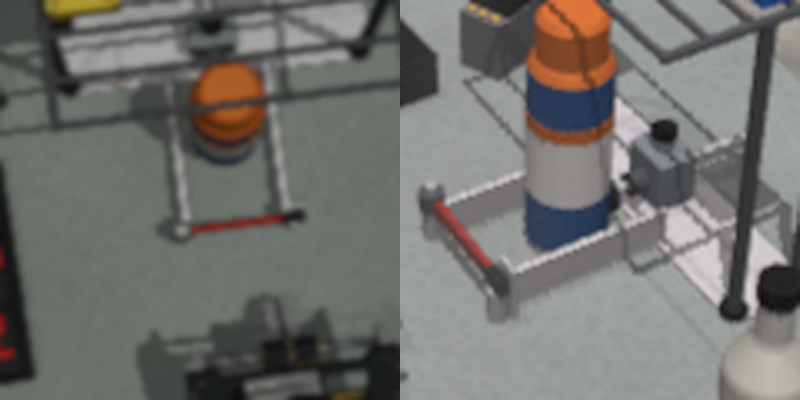

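```bash
python3 - <<'E'
from h import *
import os
w=manip.camera("wrist");I=Dinv(DOCK)
m=w["img"].astype(int);red=(m[...,0]>130)&(m[...,1]<70)&(m[...,2]<70);red[:100]=0;red[160:]=0
ys,xs=np.nonzero(red);sel=(xs>200)&(xs<400);ys,xs=ys[sel],xs[sel]
top=[(x,ys[xs==x].min()) for x in range(xs.min()+6,xs.max()-5,4)]
P=np.array([I(onz(w,q,43)) for q in top]);s,c=np.polyfit(P[:,1],P[:,0],1);print("bar far-edge slope angle",np.arctan(s),"x at y=0",c)
# reference: left guide top inner edges & posts
print("can:",[ (I(onz(p,x[0]["xy"],105))) for p in(w,) for x in[manip.masks_of("can_mid",p)] if x])
E
```

```text
bar far-edge slope angle 0.010181111892593391 x at y=0 1.4610473843011693
can: [array([  4.1147589 , -10.49745392, 105.        ])]
```

```bash
python3 -c "
from h import *
now();print(manip.sign_off())"
```

```text
t 28.93 tip(dock) [-74.7 -24.1  28.5] th 55.1 yaw -180.0 F [0.1  0.16 0.25] gap 0.7 q [-0.24  0.28  2.19  1.18  0.22  0.1 ]
the job is handed in; nothing more can be done
None
```

I pushed the can low along the bench into the dock with two slightly spread fingertips, until it pressed the pad and the pad gave. Then I backed off slowly, closed the fingers, swung the red bar shut against the lug and signed off at about 29 s; no verdict was reported.

**What the last checks showed:**
- **Pad press:** the push force on the wrist rose steadily to 8.5 N. Taking off about 2 N of sliding friction, the pad took roughly 6.5 N, held for about 0.4 s. The pad force itself could not be read directly.
- **Can:** pictures after the retreat show it standing between the guides with the pad behind it. The force still on the pad after release is not measured; I expect it to be around the 2 N of friction holding the can. One network reading of the can's position in the last wrist picture made no sense, so I set it aside. I relied on the pictures and on the guides, which leave it about 9.5 mm of play either side.
- **Keeper bar:** about 0.01 rad from a line fit to its edge in the wrist picture, and 0.02 rad from the keeper-tip network. Both are inside the 0.06 rad limit.
- **Arm:** clear of everything, with wrist force at about zero.
- **Bystanders:** they looked undisturbed in the pictures, but I did not measure their positions again.

**What went less well:** I pressed the closed bar harder than planned against the lug, about 39 N along the push and 47 N in all at the wrist. Only the fingertips touched the bar, and I backed off as soon as I saw the reading.

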